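Rock a stuck printing block out of its holder

TASK

The hand printing block is stuck upright in its wooden holder, caught under two stiff brass keepers, so it cannot be pulled straight out. Take it by its handle and, keeping its foot down in the holder, rock it side to side, leaning it against one keeper and then the other until it has pushed both back; then lift it upright until its underside is about two centimetres above the top of the holder and finish still holding it there, above the holder. Leave the ink bottle, the water pot and the glue stick beside it where they stand.

Things in the scene. Friction and masses are not known exactly. Their poses are not given: they have to be found in the camera images.
- holder: Wooden holder fixed to the table, 110 x 190 x 75 mm. Origin: centre of its underside, on the table; z up; y the long way, from right to left keeper: the way the block is rocked. The block's foot stands on the 12 mm base with 1.5 mm of play a side between curbs 8 mm high (y sides) and end walls 26 mm high (x sides). The keepers' carriers at y = +-47 to +-77 mm are the highest part.
- block_grip (a point): Centre of the dark upright handle of the loose wooden printing block (118 mm tall, about 0.25 kg), 96 mm above its underside. Handle: 52 mm along x, 24 mm along y, 70 to 118 mm above the underside. Below it a neck 56 x 30 mm (46 to 70 mm), then the body 60 x 40 mm: a 5 mm shoulder lies under each keeper. Axes start parallel to the holder's.
- block_foot (a point): Centre of the printing block's underside, 12 mm above the table at the start; same axes as block_grip (z up along the handle).
- keeper_left (a joint): Brass bar 24 x 7 mm, 64 to 71 mm above the table, on the holder's +y side; tip over the block's shoulder, near its neck. In m: 0 fully in (tip 15.5 mm from the holder's middle), up to 0.012 outward. Slides stiffly (about 6 N), no spring, stays where pushed. From 0.006 it clears the block. Leaning the block about 0.15 rad to it, lower edge on the base, pushes it so far.
- keeper_right (a joint): The same on the holder's -y side; its value grows outward (-y).
- ink_bottle: Bystander: square ink bottle with a ribbed cap, 45 x 45 x 70 mm; origin at the centre of its underside.
- water_pot: Bystander: round water pot, 72 mm across, 72 mm high; origin at the centre of its underside.
- glue: Bystander: glue stick standing upright, 27 mm across, 92 mm high; origin at the centre of its underside.
Things that resemble listed ones, but are neither listed nor needed, are in the scene too. There is more than one size of the holder; the one meant has the size given above.

How it is judged:
On the way, in this order (a step that is already met when the one before it is completed fails the run):
1. the block, foot still down in the holder, leans against one keeper and has pushed it back (((value of joint keeper_left above 0.0045 m and z of block_foot in the frame of holder below 0.024 m and angle between block_foot's own z axis and vertical above 0.06 rad and y of block_grip in the frame of holder above 0.003 m) or (value of joint keeper_right above 0.0045 m and z of block_foot in the frame of holder below 0.024 m and angle between block_foot's own z axis and vertical above 0.06 rad and y of block_grip in the frame of holder below -0.003 m))), for 0.1 s.
2. then it leans against the other keeper, foot still down, and both keepers are pushed back (value of joint each of keeper_left, keeper_right above 0.0045 m and z of block_foot in the frame of holder below 0.024 m and angle between block_foot's own z axis and vertical above 0.06 rad), for 0.1 s.
At the end, for the whole second after the job is handed in: The gripper holds the block at rest and clear of the holder, underside 80 to 135 mm above the table (holder top: 75), upright within 0.2 rad, within 50 mm sideways of the holder's middle; both keepers back over 4.5 mm; ink bottle, water pot and glue stick within 30 mm of their places (height (world z) of block_foot between 0.08 and 0.135 m and angle between block_foot's own z axis and vertical below 0.2 rad and horizontal distance between block_foot and holder below 0.05 m and contact force between block and the fingers above 1 N and contact force between block and holder below 0.1 N and linear speed of block below 0.03 m/s and value of joint each of keeper_left, keeper_right above 0.0045 m and distance of each of ink_bottle, water_pot, glue from where it was at the start of the episode below 0.03 m); the arm keeps its last pose, push and grip.
It fails at once if the ink bottle is knocked over or shoved away (distance of ink_bottle from where it was at the start of the episode above 0.03 m or angle between ink_bottle's own z axis and vertical above 0.5 rad).
It fails at once if the water pot is knocked over or shoved away (distance of water_pot from where it was at the start of the episode above 0.03 m or angle between water_pot's own z axis and vertical above 0.5 rad).
It fails at once if the glue stick is knocked over or shoved away (distance of glue from where it was at the start of the episode above 0.03 m or angle between glue's own z axis and vertical above 0.5 rad).
It also fails if it takes over 35 s, if anything falls off the work surface, if the arm or the gripper's body presses on something with over 40 N, if the wrist force passes 120 N, or if a joint passes its speed limit or range.

ROBOT

A 6-joint arm with a two-finger parallel gripper is mounted at the origin on a cart in front of the work surface, level with it; the furniture and walls round the work are solid. World frame = base frame: x ahead of the robot, y to its left, z up, the work surface at z = 0. Lengths are in m, angles in rad, forces in N, time in s.
With the tool pointing down it reaches from about 0.325 to 0.75 m from the base axis. Payload 7.6 kg.
Tool frame: the origin (TCP) lies on the centre line of the jaws, within the pads' length; the fingertips stand 25 mm ahead of it and the grasp point (between the pads) lies 6 mm ahead of it; z points along the fingers, y is the line along which they close (so a half turn about z gives the same grasp; the last joint's range is limited). The gripper opens to 85 mm and grips with 20 to 120 N. Pads are 22 mm wide; open, the fingers measure 114 mm over their backs; the gripper's body (76 mm by 85 mm) begins 54 mm behind the grasp point. The pads swing forward as they close: fully open they stand 13 mm farther back than shut.
Start: joints at [1.076, 0.052, 1.401, -0, 1.689, -0.07], TCP at [0.216, 0.478, 0.256] pointing down, gripper open.
Joint ranges: [-2.9, 2.9], [-0.91, 2.17], [0.12, 2.37], [-1.06, 4.2], [0.26, 2.73], [-2.93, 2.93]. Speed limits (rad/s): [2.57, 2.57, 3.01, 3.14, 3.14, 3.14].

INTERFACE

Orientations are given as a 3x3 rotation matrix whose columns are the frame's x, y, z axes.
In Python, from cell import manip gives the robot as it stands. The module is installed in compiled form; this text tells all that it offers. Calls block until the motion is done:
- manip.move_ptp(position, orientation): joint-space move of the TCP to a pose.
- manip.move_l(position, rate=0.15, attitude=None, force_limit=None): straight line of the TCP; attitude=None keeps the orientation; rate is the mean speed in m/s. With force_limit (N) it stops when the force on the tool has changed by that much, and returns True; else False.
- manip.goto_joints(angles): joint-space move.
- manip.move_gripper(opening, squeeze=None): finger opening in m; squeeze is the grip in N (None keeps the last); returns when the fingers have stopped.
- manip.dwell(seconds).
- manip.solve_ik(position, orientation): joint angles nearest the present ones, or None.
- manip.camera(name): name is "side" or "top"; returns a dict with "image" (480x640x3 uint8, red, green, blue), "intrinsics" (3x3 intrinsics, pixels), "view" (4x4, takes a point from world to camera coordinates). Camera axes: x right, y up, looking along -z (the intrinsics and any distortion apply to the point x, -y, -z); pixel columns grow to the right and rows downward; lengths in m; the calibration is good to about 2 mm. A picture is of the moment at which its call begins. There is no depth.
A pose or a line that the arm cannot do raises manip.MotionError and nothing moves.
- manip.finish_job(): hands the job in; it is judged then, once.
Readings, each from a call of its own:
- manip.get_time(): time.
- manip.get_joints(): joint angles.
- manip.get_qvel(): joint speeds.
- manip.get_joint_efforts(): joint torques, N m.
- manip.get_tcp_pos(): TCP position.
- manip.get_ee_rot(): TCP orientation.
- manip.get_wrist_force(): force on the tool from outside, world axes, zero at the start.
- manip.get_ft_torque(): the same for the moment, N m.
- manip.get_opening(): finger opening in m.
- manip.get_grasp_force(): force on a finger pad.
Only numpy, scipy, OpenCV 4.12 (cv2) and the standard library are available. Lean on these libraries where they do the work, as an engineer would, in place of code of your own. Each camera call takes 0.05 s, during which the arm holds its last target. There are 200 camera calls.

## Working session

There is one attempt and no reset: what is moved stays moved. The work goes in short steps, each a Python script; the robot and the scene stay as the last script left them, time stands still between calls to the robot, and variables do not carry over. Pictures are saved under pics/ and viewed, at most 10 in all, crops included, and the job is handed in when it is done.

```bash
mkdir -p pics; python3 - <<'E'
from cell import manip
import cv2,numpy as np
for n in("top","side"):
    c=manip.camera(n);cv2.imwrite(f"pics/{n}0.png",c["image"][:,:,::-1]);print(n,c["intrinsics"],c["view"].round(4),[k for k in c])
print(manip.get_ee_rot().round(3) if hasattr(manip.get_ee_rot(),'round') else manip.get_ee_rot())
E
```

```text
top [[550.11086885   0.         325.73279323]
 [  0.         550.11086885 243.85766583]
 [  0.           0.           1.        ]] [[ 0.0221 -0.9994 -0.0263  0.0501]
 [ 0.9939  0.0191  0.109  -0.6063]
 [-0.1084 -0.0286  0.9937 -0.9832]
 [ 0.      0.      0.      1.    ]] ['image', 'intrinsics', 'view']
side [[447.57208733   0.         316.71230231]
 [  0.         447.57208733 238.46115795]
 [  0.           0.           1.        ]] [[-0.9994  0.0264 -0.0212  0.6262]
 [-0.0325 -0.5743  0.818  -0.0274]
 [ 0.0094  0.8182  0.5748 -1.004 ]
 [ 0.      0.      0.      1.    ]] ['image', 'intrinsics', 'view']
[[-0.911  0.412 -0.001]
 [ 0.412  0.911 -0.001]
 [ 0.    -0.001 -1.   ]]
```

View pics/top0.png

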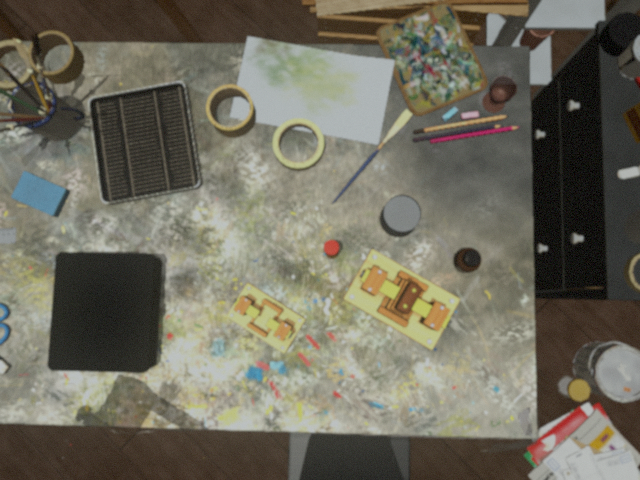

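View pics/side0.png

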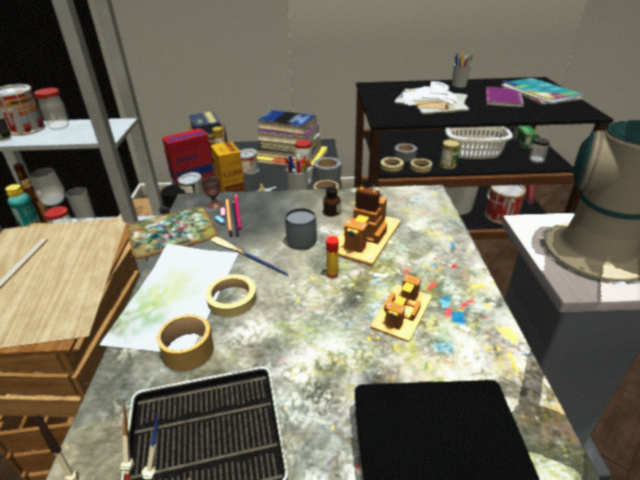

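Candidates for the wanted holder and block are the big holder with the dark block at top (403,298) / side (368,230), and the small empty holder at top (268,317) / side (403,305). I choose the big one, since it has the block, and check it in one close crop. The bystanders at top are the glue (332,248), the pot (401,215) and the ink bottle (467,260).

```bash
python3 - <<'E'
import cv2,numpy as np
a=cv2.imread("pics/top0.png")[235:360,330:480];b=cv2.imread("pics/side0.png")[170:295,310:430]
f=lambda i:cv2.resize(i,None,fx=2.9,fy=2.9,interpolation=cv2.INTER_CUBIC)
cv2.imwrite("pics/crop1.png",np.hstack([f(a),f(b)]))
E
```

```text
(no output)
```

View pics/crop1.png

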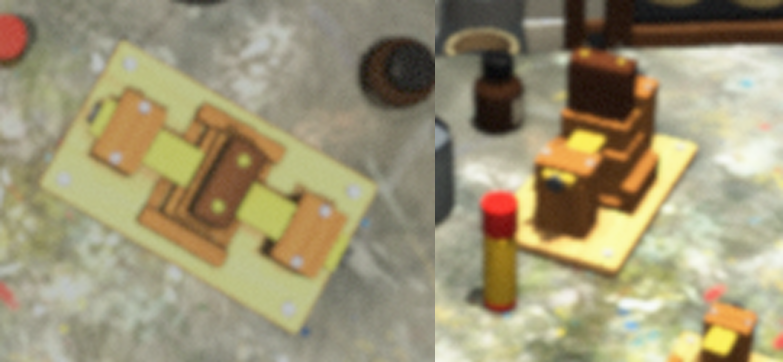

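The crop shows the big holder: plate corners at crop (123,40), (377,185), (297,333), (42,185). The dark handle top is centred near crop (230,182), with studs at (244,160) and (218,206), and a keeper on each side. Next I measure these.

```bash
cat > h.py <<'E'
import numpy as np
K={'top':np.array([[550.11,0,325.733],[0,550.11,243.858],[0,0,1]]),'side':np.array([[447.572,0,316.712],[0,447.572,238.461],[0,0,1]])}
V={'top':np.array([[.0221,-.9994,-.0263,.0501],[.9939,.0191,.109,-.6063],[-.1084,-.0286,.9937,-.9832]]),
'side':np.array([[-.9994,.0264,-.0212,.6262],[-.0325,-.5743,.818,-.0274],[.0094,.8182,.5748,-1.004]])}
def back(n,uv,z):
    d=np.linalg.inv(K[n])@[*uv,1];d=V[n][:,:3].T@(d*[1,-1,-1]);c=-V[n][:,:3].T@V[n][:,3]
    return c+d*(z-c[2])/d[2]
def proj(n,p):
    q=V[n][:,:3]@p+V[n][:,3];q=K[n]@(q*[1,-1,-1]);return q[:2]/q[2]
E
python3 - <<'E'
from h import *
t=lambda u,v:(330+u/2.9,235+v/2.9); s=lambda u,v:(310+(u-435)/2.9,170+v/2.9)
P=[back('top',t(*c),.010) for c in [(123,40),(377,185),(297,333),(42,185)]]
print(np.round(P,4),[np.linalg.norm(P[i]-P[(i+1)%4]).round(4) for i in range(4)],np.mean(P,0))
d=(P[0]+P[3]-P[1]-P[2]);print('yaw of y axis',np.arctan2(d[1],d[0]))
d=(P[0]+P[1]-P[2]-P[3]);print('x axis',np.arctan2(d[1],d[0]))
a,b=back('top',t(244,160),.131),back('top',t(218,206),.131);print(a,b,(a+b)/2,np.arctan2(*(a-b)[1::-1]))
a,b=back('side',s(588,53),.131),back('side',s(622,59),.131);print('side',a,b,(a+b)/2,np.arctan2(*(a-b)[1::-1]))
for n,uv,z in(('glue',(332,248),.092),('pot',(402,215),.072),('ink',(469,258),.07)):print(n,back('top',uv,z))
E
```

```text
[[ 0.6001 -0.025   0.01  ]
 [ 0.5098 -0.1887  0.01  ]
 [ 0.415  -0.1378  0.01  ]
 [ 0.5051  0.0259  0.01  ]] [np.float64(0.187), np.float64(0.1076), np.float64(0.1869), np.float64(0.1078)] [ 0.50749883 -0.08138262  0.01      ]
yaw of y axis 1.067343219776032
x axis -0.49266645423312044
[ 0.52055903 -0.08765439  0.131     ] [ 0.49424187 -0.07309392  0.131     ] [ 0.50740045 -0.08037416  0.131     ] -0.5053496484184962
side [ 0.51933725 -0.08437634  0.131     ] [ 0.49474235 -0.07334556  0.131     ] [ 0.5070398  -0.07886095  0.131     ] -0.42160478572865406
glue [0.59177087 0.04987376 0.092     ]
pot [ 0.65534735 -0.07331208  0.072     ]
ink [ 0.58096451 -0.19194056  0.07      ]
```

The measurements agree with the stated sizes: plate 187 x 108 mm, handle within 1.5 mm of the holder's middle. Holder is at (0.507,-0.080) with its y axis at 1.073 rad. Now I reach and grasp.

```bash
cat >> h.py <<'E'
C=np.array([.5072,-.0803]);A=1.073
ex=np.array([np.sin(A),-np.cos(A),0]);ey=np.array([np.cos(A),np.sin(A),0]);ez=np.array([0,0,1.])
R0=np.column_stack([-ex,ey,-ez])
E
cat > a.py <<'E'
from h import *
from cell import manip
import cv2
m=manip
m.move_ptp([*C,.24],R0)
print(m.move_l([*C,.114],rate=.1,force_limit=8),m.get_tcp_pos(),m.get_wrist_force())
m.move_gripper(.015,60)
print(m.get_opening(),m.get_grasp_force(),m.get_wrist_force(),m.get_ft_torque(),m.get_tcp_pos(),m.get_time())
im=[]
for n,(x,y) in(("top",(320,220)),("side",(300,150))):
    im.append(cv2.resize(m.camera(n)["image"][y:y+160,x:x+160,::-1],None,fx=2.5,fy=2.5,interpolation=cv2.INTER_CUBIC))
cv2.imwrite("pics/grasp.png",np.hstack(im))
E
python3 a.py
```

```text
False [ 0.50761867 -0.08040451  0.11477966] [-0.25769472 -0.02446987 -0.40130758]
0.02340358071847832 60.76295614242554 [-0.27729731  0.32131117  1.38585791] [-0.0581322   0.07831339  0.0187548 ] [ 0.50724573 -0.08036109  0.11413102] 4.3417
```

View pics/grasp.png

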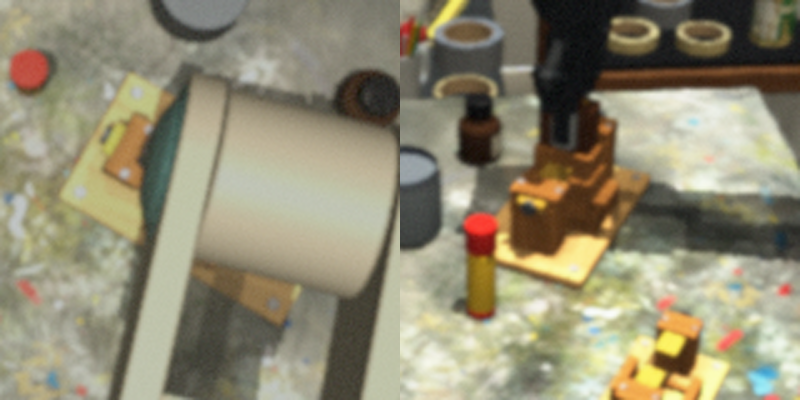

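The gripper has the handle centred: opening 23.4 mm, almost no side force, and nothing is disturbed. Now I rock toward +y in small steps about the lower edge.

```bash
cat > rock.py <<'E'
from h import *
from cell import manip as m
import cv2,sys,json
from scipy.spatial.transform import Rotation as Ro
T0=np.array([.50725,-.08036,.1141])   # TCP with block upright
def pose(th):
    s=np.sign(th); P=np.array([*T0[:2],.0125])+s*.020*ey
    R=Ro.from_rotvec(-ex*th).as_matrix()
    return P+R@(T0-P),R@R0
def lean(a,b,n=9):
    for th in np.linspace(a,b,n+1)[1:]:
        p,R=pose(th); m.move_l(p,rate=.02,attitude=R)
        f=m.get_wrist_force();q=m.get_ft_torque()
        print(round(th,3),'F xyz',np.round([f@ex,f@ey,f[2]],1),'M',np.round([np.dot(q,ex),np.dot(q,ey)],2),'g',round(float(m.get_grasp_force()),0))
def snap(name):
    c=m.camera("side")["image"][150:310,300:460,::-1];d=m.camera("top")["image"][220:380,320:480,::-1]
    cv2.imwrite(name,np.hstack([cv2.resize(i,None,fx=2.5,fy=2.5,interpolation=cv2.INTER_CUBIC) for i in(c,d)]))
E
python3 - <<'E'
from rock import *
m.move_gripper(.01,115)
lean(0,.17);m.dwell(.3);print(m.get_time(),m.get_tcp_pos()-pose(.17)[0])
snap("pics/lean1.png")
E
```

```text
0.019 F xyz [ 0.  -1.1  1.4] M [-0.18 -0.03] g 113.0
0.038 F xyz [ 0.1 -0.9  0.3] M [-0.07  0.06] g 113.0
0.057 F xyz [-1.  -4.4  0.8] M [-0.89  0.02] g 113.0
0.076 F xyz [-0.3 -5.5  0.1] M [-1.13  0.02] g 113.0
0.094 F xyz [-1.  -5.9 -0.2] M [-1.18  0.07] g 113.0
0.113 F xyz [-1.3 -5.6  0.9] M [-1.12 -0.05] g 113.0
0.132 F xyz [-0.5 -6.6 -0.4] M [-0.99  0.02] g 113.0
0.151 F xyz [ 0.4 -5.3 -0.8] M [-0.91  0.05] g 113.0
0.17 F xyz [ 0.  -5.7  0.9] M [-0.94  0.09] g 113.0
7.2083 [-1.17056770e-04 -1.98169415e-04 -1.70718438e-05]
```

View pics/lean1.png

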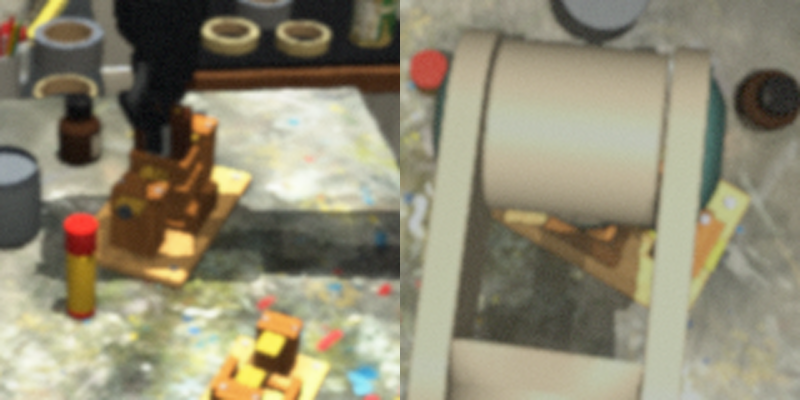

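The block leans toward +y. The keeper's roughly 6 N showed from 0.05 to 0.17 rad, which is about 7 mm of travel. Now the other side.

```bash
python3 - <<'E'
from rock import *
lean(.17,0,3)
lean(0,-.17);m.dwell(.3);print(m.get_time(),m.get_opening())
snap("pics/lean2.png")
E
```

```text
0.113 F xyz [-0.6  0.5 -0.7] M [ 0.05 -0.07] g 113.0
0.057 F xyz [ 0.7 -0.  -2.7] M [ 0.12 -0.03] g 113.0
0.0 F xyz [0.4 0.2 0.5] M [-0.12 -0.02] g 113.0
-0.019 F xyz [ 0.1  4.7 -0.9] M [ 0.74 -0.05] g 113.0
-0.038 F xyz [ 0.7  5.7 -1.5] M [ 1.17 -0.09] g 113.0
-0.057 F xyz [ 0.2  6.1 -1.9] M [ 1.18 -0.07] g 113.0
-0.076 F xyz [ 0.3  5.9 -2. ] M [ 1.06 -0.07] g 113.0
-0.094 F xyz [ 0.5  5.1 -1.9] M [ 1.   -0.16] g 113.0
-0.113 F xyz [ 1.3  4.9 -1.7] M [ 0.97 -0.16] g 113.0
-0.132 F xyz [ 1.1  5.4 -2.4] M [ 0.91 -0.16] g 113.0
-0.151 F xyz [-0.8  5.5 -1.9] M [ 0.86 -0.11] g 113.0
-0.17 F xyz [ 0.   4.8 -1. ] M [ 0.91 -0.06] g 113.0
11.1833 0.02267969293396356
```

View pics/lean2.png

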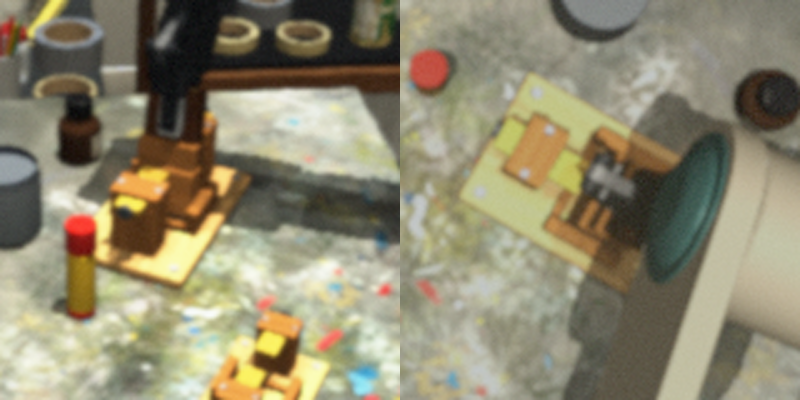

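The right keeper has been pushed about 9 mm, and the left one's outer end now visibly sticks out. I lean once more to the left for margin (harmless to the order), then return upright and lift with a force guard.

```bash
python3 - <<'E'
from rock import *
lean(-.17,0,3)
lean(0,.18,4);m.dwell(.2)
lean(.18,0,3)
t=T0+.0008*ey
print('stop',m.move_l([*t[:2],.13],rate=.03,force_limit=8),m.get_wrist_force())
E
```

```text
-0.113 F xyz [-0.5  1.9 -0.5] M [0.45 0.04] g 113.0
-0.057 F xyz [-1.   0.3 -0.7] M [-0.02  0.11] g 114.0
0.0 F xyz [ 0.5 -0.4  1.1] M [-0.2   0.02] g 114.0
0.045 F xyz [-0.2  0.1 -0.7] M [0.15 0.04] g 114.0
0.09 F xyz [-0.1  1.2 -0.5] M [0.2  0.07] g 113.0
0.135 F xyz [-0.5  1.8 -2.7] M [ 0.15 -0.01] g 113.0
0.18 F xyz [ 0.3 -4.5 -0.3] M [-0.73  0.01] g 113.0
0.12 F xyz [-0.4  0.3 -2.7] M [ 0.13 -0.02] g 113.0
0.06 F xyz [-0.2 -0.9 -2.8] M [-0.01  0.07] g 113.0
0.0 F xyz [ 0.1 -0.9 -0.4] M [-0.15  0.07] g 114.0
stop False [-0.54476558  0.34299038 -2.45429417]
```

Lifting free, with only the block's weight on the wrist. I raise the underside to about 97 mm and check.

```bash
python3 - <<'E'
from rock import *
p=m.get_tcp_pos()
print('stop',m.move_l([p[0],p[1],.114+.085],rate=.06,force_limit=10));m.dwell(.7)
print(m.get_wrist_force(),m.get_opening(),m.get_grasp_force(),m.get_tcp_pos(),m.get_time())
snap("pics/lift.png")
E
```

```text
stop False
[-0.07463925 -0.31411935 -2.06322204] 0.022674238975263723 113.63322615623474 [ 0.50756313 -0.0796305   0.19899689] 18.4
```

View pics/lift.png

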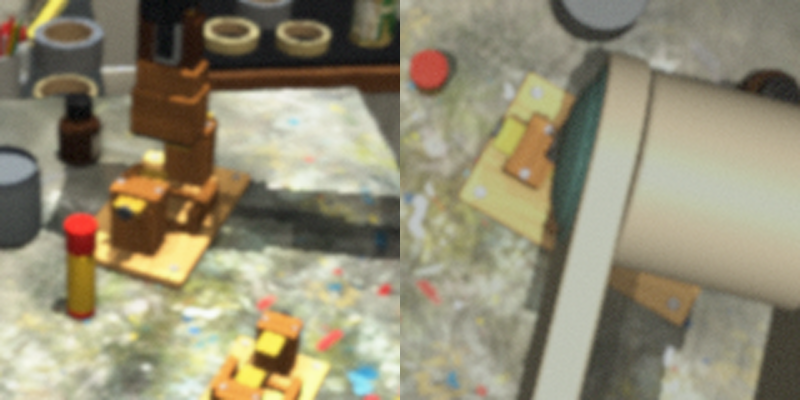

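The picture shows the block held upright above the holder, its underside clear at about side-crop (170,140). The bystanders have not moved. Handing in.

```bash
python3 -c "
from cell import manip as m
print(m.finish_job())"
```

```text
the job is handed in; nothing more can be done
None
```

I rocked the block against both keepers until each was back an estimated 7 to 9 mm. I handed the job in with it held upright, underside about 97 mm above the table, and the bystanders where they stood; no verdict was returned.

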